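# Swap the filter cartridge in a push-push bay

### The job

Change the filter cartridge of the bench filter unit: press down on the seated spent cartridge so that the catch lets go and it pops up, take it out and put it in the waste bin. Then slide the fresh cartridge from the supply tray into the bay and press it gently down until the catch holds it, and let go. The catch is delicate: never press on it with more than 15 N, nor on the unit with more than 25 N, and do not knock over or shove the glassware around.

Things in the scene. Friction and masses are not known exactly. Their poses are not given: they have to be found in the camera images.
- unit: Bench filter unit, fixed: white housing 150 (x) x 120 (y) x 120 mm high, grey front panel on its -x side. Origin at the centre of its underside, z up. In the middle of its top a slot 43 mm (x) x 27 mm (y), rim bevelled 3 mm, takes an upright cartridge with 1.5 mm clearance a side; it stands on a spring-loaded sled with a push-push catch.
- bay_mouth (a point): Centre of the slot in the unit's top face, 120 mm above its underside; axes as the unit's. A held cartridge stands 17 mm out of the slot, a raised one 39 mm.
- catch: The sled in the slot with its push-push catch; it slides vertically. Push it from raised down to its turning point and let go: it is held. Push it again to the turning point and let go: the spring lifts sled and cartridge in about 1 s. The turning point lies 3 to 14 mm below held, differs by unit, cannot be seen: feel it. Origin: unit's origin when held, 22 mm above it when raised.
- sled_top (a point): Centre of the sled's top, on which the cartridge's foot rests; 73 mm below the slot's mouth when held, 51 mm when raised. Pushing a cartridge down takes 1 to 3 N when raised, 3 to 6 N near and below held; at the turning point it climbs steeply, about 18 N per mm. 8 to 10 N in all is plenty, over 15 N harms the catch.
- spent: Spent cartridge, at the start seated and held in the slot. Upright white block 40 (x) x 24 (y) x 90 mm with a grey cap on top and dark vents on its two wide faces, 0.08 to 0.17 kg, foot stepped in by 2 mm over the lowest 6 mm. Origin at the centre of its underside, z up. It lies loose on the sled; only the sled is caught.
- spent_mid (a point): Middle of the spent cartridge, 45 mm above its underside.
- fresh: Fresh cartridge, the same shape, size and look as the spent one (40 x 24 x 90 mm, 0.08 to 0.17 kg); it stands upright in the supply tray. Origin at the centre of its underside, z up. Either way round fits the slot.
- supply: Supply tray: shallow steel tray 160 (x) x 130 (y) x 24 mm, walls and floor 4 mm, on the left or right of the unit. Origin at the centre of its underside. It holds the fresh cartridge and a small jar.
- waste: Waste bin: grey plastic open box 150 x 150 x 55 mm high, walls and floor 4 mm, on the other side of the unit. Origin at the centre of its underside. A black rubber stopper (28 mm wide, 24 mm high) lies in it near the corner at +45, -45 mm.
- jar: Small amber jar 34 mm wide, 45 mm high, in the supply tray about +50, +38 mm from its centre. Leave alone.
- amber: Amber bottle 72 mm wide, 160 mm high, standing behind the unit. Leave alone.
- beaker: Glass beaker 70 mm wide, 85 mm high, standing behind the unit. Leave alone.
- vial: Wide glass vial 44 mm wide, 75 mm high, standing at the back left. Leave alone.
There are look-alikes about, which are no part of the job. Several things have the shape of the waste; the one meant has the colours described above.

How it is judged:
On the way, in this order (a step that is already met when the one before it is completed fails the run):
1. the catch has let go and the spent cartridge has popped up in the slot (z of sled_top in the frame of bay_mouth above -0.055 m and horizontal distance between spent and bay_mouth below 0.006 m and z of spent in the frame of bay_mouth below -0.04 m), for 0.1 s.
2. the spent cartridge lies in the waste bin (x of spent_mid in the frame of waste between -0.068 and 0.068 m and y of spent_mid in the frame of waste between -0.068 and 0.068 m and z of spent_mid in the frame of waste below 0.062 m and linear speed of spent below 0.03 m/s), for 0.2 s.
At the end, for the whole second after the job is handed in: Sled held by the catch (within 2.5 mm) with the fresh cartridge upright on it in the slot (foot 68 to 77 mm below the mouth, within 6 mm of its centre); spent cartridge in the waste bin (its middle inside the walls, less than 62 mm above the underside); both at rest (z of sled_top in the frame of bay_mouth between -0.0755 and -0.0705 m and linear speed of catch below 0.01 m/s and horizontal distance between fresh and bay_mouth below 0.006 m and z of fresh in the frame of bay_mouth between -0.077 and -0.068 m and angle between the z axis of fresh and the z axis of unit, either way round below 0.08 rad and x of spent_mid in the frame of waste between -0.068 and 0.068 m and y of spent_mid in the frame of waste between -0.068 and 0.068 m and z of spent_mid in the frame of waste below 0.062 m and linear speed of each of spent, fresh below 0.02 m/s); the robot touches nothing.
It fails at once if the sled and its catch are loaded with more than 15 N (contact force between any of spent, fresh, the fingers and catch above 15 N).
It fails at once if a cartridge is pushed against the unit with more than 25 N (contact force between any of spent, fresh and unit above 25 N).
It fails at once if the robot presses on the unit itself with more than 25 N (contact force between any of the fingers, the arm and unit above 25 N).
It fails at once if the jar, amber bottle, beaker or vial is knocked over or shoved more than 40 mm (distance of any of jar, amber, beaker, vial from where it was at the start of the episode above 0.04 m or angle between any of jar, amber, beaker, vial's own z axis and vertical above 0.6 rad).
It also fails if it takes over 72 s, if anything falls off the work surface, if the arm or the gripper's body presses on something with over 40 N, if the wrist force passes 120 N, or if a joint passes its speed limit or range.

### The arm

A 7-joint arm with a two-finger parallel gripper is mounted at the origin on the work surface. World frame = base frame: x ahead of the robot, y to its left, z up, the work surface at z = 0. Lengths are in m, angles in rad, forces in N, time in s.
With the tool pointing down it reaches from about 0.35 to 0.9 m from the base axis. Payload 19.9 kg.
Tool frame: the origin (TCP) lies at the very end of the fingers, on their centre line; the grasp point (between the pads) lies 19 mm behind it; z points along the fingers, y is the direction in which the jaws open and shut (so a half turn about z gives the same grasp; the last joint's range is limited). The gripper opens to 94 mm and grips with 3 to 60 N. Pads are 16 mm wide; open, the fingers measure 119 mm over their backs; the gripper's body (75 mm by 177 mm) begins 78 mm behind the grasp point.
Start: joints at [-0.042, 0.417, -0.01, 1.614, 0.005, 1.111, -0.053], TCP at [0.625, 0, 0.205] pointing down, gripper open.
Joint ranges: [-2.81, 2.81], [-0.39, 2.02], [-1.27, 1.25], [0.06, 2.57], [-1.19, 4.33], [0.19, 2], [-2.82, 2.82]. Speed limits (rad/s): [1.89, 1.89, 2.39, 2.39, 3.01, 3.01, 3.01].

### API

Orientations are given as a unit quaternion [w, x, y, z].
In Python, from workcell import read_state, get_image, camera_params, job_done, boxes_of, trace gives the robot as it stands.
- The arm moves only by the tool arm_command, never from a script. Its argument "increments" is a list of rows, each a list of 3 entries, a list of its own where there are three numbers: the shift along the tool's x, y, z in m, then the turn, a rotation vector about the tool's x, y, z in degrees, then the gripper command: -1 is fully open, 1 is shut, values between are in proportion. In form: [[[tx, ty, tz], [rx, ry, rz], gripper], ...]. A call has 1 to 10 rows; each row is the pose to reach, as a shift and turn from the pose commanded when the call began, along the tool's axes at that moment; what a row does not reach only later rows make up. A row lasts 1/12 s, in which the tool goes at most 41.7 mm and 7.16 degrees, less where a joint would pass 70% of its speed; a pose out of reach is approached as far as the arm can. A call with a gripper value outside its range is refused whole. The fingers move at their own pace and stop on an object; "force" is the grip in N (left out, the last holds). Time passes only in rows, so rows that repeat a pose let the fingers close. It gives the time, the measured TCP pose, the force and the opening at its end, in the units of the state.
- read_state(): the state, without advancing time (a new reading comes with each control period).
- get_image(name): name is "scene" or "side" or "wrist"; returns (picture, depth): 400x640x3 uint8, red, green, blue; 400x640 float32, m along the optical axis (not along the pixel's ray), 0 where there is no reading.
- camera_params(name): a dict with "mtx" (3x3 intrinsics, pixels), "k1" (the pictures are not rectified: a ray, as slopes to the right and down, at radius r is drawn at 1 + k1 r^2 times it, then the intrinsics apply), "view" (4x4, takes a point from world to camera coordinates). Camera axes: x right, y down, z forward; pixel columns grow to the right and rows downward; lengths in m; the calibration is good to about 2 mm. A picture is of the moment at which its call begins: read the wrist's pose just before it. camera_params takes no time and is no camera call; for the wrist camera it gives the pose at the moment of the call.
- job_done(): hands the job in, once; it reports no verdict.
Trained networks look in the newest picture that a camera, given by its name, has taken for a name from the list of things; names that differ only in an ending like _2 or _b are one class to them, and where a whole thing is asked for, a point or a joint stands for the part that bears it (a point fixed in the world has none). Each returns a list of dicts, best first, with "conf" (0 to 1); they miss things now and then, are a little off and sometimes report something else, mostly with a low value. They report only what shows in the picture. A call takes as long as a camera call. They do not tell look-alikes from the thing itself.
- boxes_of(camera, query): "centre" ([x, y, z] in m, in world coordinates, good to about 4 mm: the middle of the surface that is visible of it).
- trace(camera, query): "pixels" (400x640 bool, what is visible of it).
The state is a dict: "clock": time; "joints": joint angles; "joint_velocities": joint speeds; "joint_efforts": joint torques, N m; "position": TCP position; "tcp_rot": TCP orientation; "ft_force": force on the tool from outside, world axes, zero at the start; "moment": the same for the moment, N m; "finger_gap": opening from 0.0 (shut) to 1.0 (fully open).
Only numpy, scipy, OpenCV 4.12 (cv2) and the standard library are available. Lean on these libraries where they do the work, as an engineer would, in place of code of your own. Each camera call takes 0.05 s, during which the arm holds its last target.

## Working session

There is one attempt and no reset: what is moved stays moved. The work goes in short steps, Python scripts to look and compute and a tool call to move; the robot and the scene stay as the last step left them, time stands still between calls to the robot, and variables do not carry over. Pictures are saved under pics/ and viewed, and the job is handed in when it is done.

Besides the shell and the picture viewer there is one more tool, called in YAML: its name, and indented under it one key for each argument. arm_command: Moves the arm, as the interface text tells. Its arguments: {"type":"object","properties":{"increments":{"type":"array"},"force":{"type":"number"}},"required":["increments"]}

```bash
mkdir -p pics; ls
cat > h.py <<'E'
import numpy as np, cv2
from workcell import *
def save(n,img,crop=None,s=1):
    if crop: x0,y0,x1,y1=crop; img=img[y0:y1,x0:x1]
    if s!=1: img=cv2.resize(img,None,fx=s,fy=s,interpolation=cv2.INTER_CUBIC)
    cv2.imwrite('pics/'+n+'.png',img[:,:,::-1])
def pts(depth,P):
    K=np.array(P['mtx']);k1=P['k1'];V=np.array(P['view'])
    h,w=depth.shape;u,v=np.meshgrid(np.arange(w),np.arange(h))
    p=np.stack([u,v],-1).reshape(-1,1,2).astype(np.float64)
    n=cv2.undistortPoints(p,K,np.array([k1,0,0,0.])).reshape(h,w,2)
    c=np.concatenate([n*depth[...,None],depth[...,None]],-1)
    R=V[:3,:3];t=V[:3,3]
    return (c-t)@R
E
python3 - <<'E'
from h import *
s=read_state();print({k:np.round(v,3).tolist() for k,v in s.items()})
for c in ['scene','side','wrist']:
    P=camera_params(c);im,d=get_image(c);save(c+'0',im);np.savez('pics/%s0.npz'%c,im=im,d=d,p=pts(d,P))
    print(c,np.round(P['mtx'],1).tolist(),P['k1'])
    for q in ['unit','spent','fresh','supply','waste','jar','amber','beaker','vial']:
        if c=='wrist' and q in('amber','beaker','vial'):continue
        print(c,q,[(np.round(b['centre'],3).tolist(),round(b['conf'],2)) for b in boxes_of(c,q)])
E
```

```text
pics
{'clock': 0.0, 'joints': [-0.041, 0.418, -0.01, 1.614, 0.005, 1.111, -0.053], 'joint_velocities': [-0.002, 0.001, -0.001, 0.002, 0.0, 0.001, 0.001], 'joint_efforts': [0.004, -85.126, 0.64, -42.599, -0.049, 0.019, 0.0], 'position': [0.625, -0.0, 0.205], 'tcp_rot': [-0.0, 0.707, 0.707, -0.0], 'ft_force': [-0.088, -0.653, -0.463], 'moment': [0.046, -0.036, -0.028], 'finger_gap': 1.0}
scene [[399.1, 0.0, 316.7], [0.0, 399.1, 200.5], [0.0, 0.0, 1.0]] -0.051103838404411205
scene unit [([0.589, -0.038, 0.126], 0.61)]
scene spent [([0.574, -0.02, 0.135], 0.53)]
scene fresh [([0.456, -0.264, 0.08], 0.77)]
scene supply [([0.499, -0.276, 0.004], 0.93), ([0.59, -0.039, 0.121], 0.53)]
scene waste [([0.512, 0.337, 0.021], 0.89), ([0.182, 0.27, 0.02], 0.6)]
scene jar [([0.547, -0.234, 0.049], 0.69)]
scene amber [([0.762, 0.084, 0.103], 0.65)]
scene beaker [([0.764, -0.092, 0.042], 0.8)]
scene vial [([0.723, 0.305, 0.056], 0.84)]
side [[397.0, 0.0, 318.8], [0.0, 397.0, 197.3], [0.0, 0.0, 1.0]] 0.013948508865748088
side unit [([0.542, 0.036, 0.091], 0.62)]
side spent [([0.566, -0.006, 0.135], 0.
[... 166 characters left out ...]
.735, 0.126, 0.081], 0.37)]
side jar [([0.534, -0.214, 0.038], 0.62), ([0.496, -0.254, 0.008], 0.2)]
side amber [([0.734, 0.13, 0.082], 0.76), ([0.497, -0.255, 0.008], 0.17)]
side beaker [([0.76, -0.087, 0.066], 0.84), ([0.705, 0.328, 0.047], 0.33)]
side vial [([0.704, 0.327, 0.048], 0.78)]
wrist [[287.0, 0.0, 314.9], [0.0, 287.0, 198.9], [0.0, 0.0, 1.0]] -0.03132729832795009
wrist unit [([0.581, 0.003, 0.123], 0.67)]
wrist spent [([0.574, -0.008, 0.136], 0.9)]
wrist fresh [([0.454, -0.25, 0.017], 0.64)]
wrist supply [([0.5, -0.234, 0.005], 0.72), ([0.54, -0.218, 0.043], 0.63)]
wrist waste [([0.43, 0.209, 0.013], 0.84)]
wrist jar [([0.54, -0.219, 0.043], 0.8), ([0.497, -0.231, 0.003], 0.26)]
```

View pics/scene0.png

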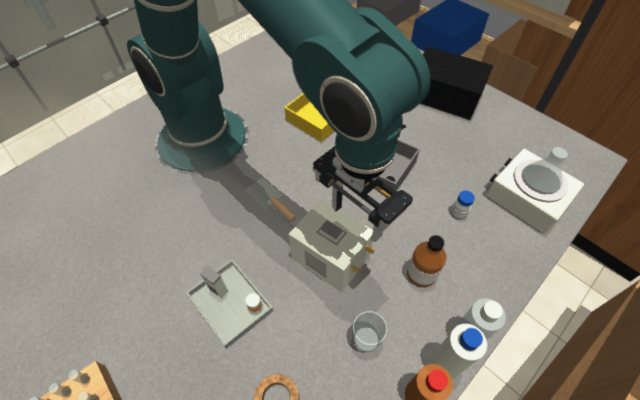

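View pics/side0.png

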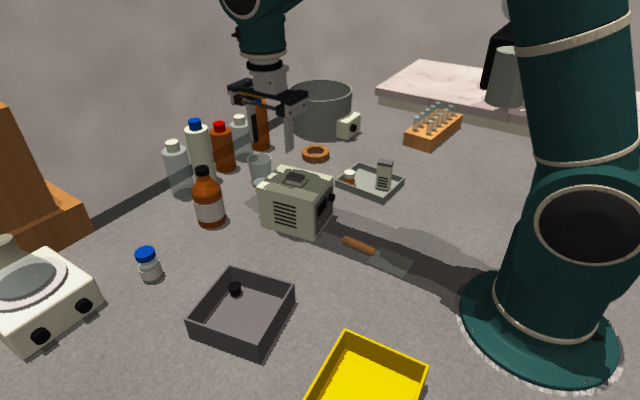

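View pics/wrist0.png

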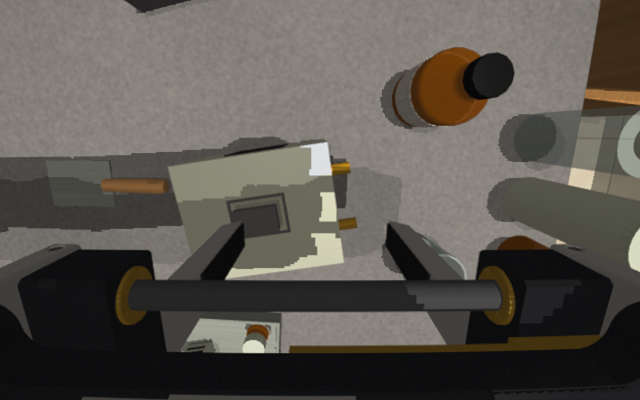

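Run:
```python
from h import *
def rect(p,m,name):
    q=p[m][:,:2].astype(np.float32)
    if len(q)<20: print(name,'few',len(q));return
    r=cv2.minAreaRect(q*1000); print(name,len(q),np.round(r[0],1),np.round(r[1],1),round(r[2],2),'z',np.round(np.median(p[m][:,2]),4))
for c in ['wrist','scene','side']:
    D=np.load(f'pics/{c}0.npz');p=D['p'];ok=D['d']>0
    x,y,z=p[...,0],p[...,1],p[...,2]
    un=ok&(abs(x-.59)<.13)&(abs(y)<.12)
    def clean(m): 
        n,l,st,_=cv2.connectedComponentsWithStats(m.astype(np.uint8)); 
        return l==1+np.argmax(st[1:,4]) if n>1 else m
    rect(p,clean(un&(abs(z-.12)<.003)),c+' unittop')
    rect(p,clean(un&(abs(z-.137)<.003)&(abs(x-.575)<.04)&(abs(y+.01)<.04)),c+' spent top')
    f=ok&(abs(x-.455)<.05)&(abs(y+.255)<.05)
    rect(p,clean(f&(abs(z-.094)<.004)),c+' fresh top')
    rect(p,clean(f&(z>.04)),c+' fresh all')
    t=ok&(abs(x-.5)<.13)&(abs(y+.265)<.12)
    rect(p,clean(t&(abs(z-.024)<.003)),c+' tray rim'); rect(p,clean(t&(abs(z-.004)<.003)),c+' tray floor')
    w=ok&(abs(x-.47)<.14)&(abs(y-.3)<.14)
    rect(p,clean(w&(abs(z-.055)<.004)),c+' bin rim'); rect(p,clean(w&(abs(z-.004)<.003)),c+' bin floor')
```

```text
wrist unittop 15052 [570.2 -13.2] [150.6 120.8] 8.8 z 0.1207
wrist spent top 1022 [570.7 -12.3] [39.8 24.9] 9.07 z 0.1382
wrist fresh top few 0
wrist fresh all few 0
wrist tray rim 398 [ 523.6 -206.1] [ 48.4 125.9] 63.74 z 0.0244
wrist tray floor 1457 [ 468.8 -244.5] [ 57.6 110. ] 89.29 z 0.0048
wrist bin rim few 0
wrist bin floor 2555 [411.1 191. ] [ 64.3 162.2] 88.44 z 0.0016
scene unittop 2809 [572.1 -12.9] [151.3 122. ] 8.36 z 0.1204
scene spent top 174 [572.7 -13.7] [41.4 24.8] 8.63 z 0.1378
scene fresh top 193 [ 449.2 -263.2] [41.4 24.5] 12.05 z 0.0944
scene fresh all 363 [ 449.5 -263.1] [41.9 24.5] 12.05 z 0.0919
scene tray rim 302 [ 498.6 -264.2] [129.2 147.6] 86.38 z 0.0243
scene tray floor 2401 [ 486.6 -262.7] [122.7 146.8] 86.44 z 0.0046
scene bin rim 172 [514.4 307.4] [ 69.6 156.1] 12.41 z 0.0553
scene bin floor 334 [504.  327.7] [ 47.3 105.5] 12.66 z 0.0046
side unittop 1290 [570.2 -13. ] [151.  123.3] 8.83 z 0.1182
side spent top 88 [569.3 -12.6] [41. 26.] 6.63 z 0.1354
side fresh top 72 [ 445.6 -262.7] [39.4 26. ] 12.84 z 0.0923
side fresh all 314 [ 445.8 -260.6] [41.2 29.9] 12.76 z 0.0731
side tray rim 28 [ 530.7 -214. ] [26.2 30.9] 30.61 z 0.0231
side tray floor 414 [ 504.  -270.9] [ 82.7 166.3] 45.11 z 0.0023
side bin rim 728 [472.3 297.5] [151.8 152.2] 12.07 z 0.0532
side bin floor 2448 [487.1 284.7] [121.6 114.7] 12.06 z 0.0027
```

arm_command:
  increments:
    - [[-0.013,-0.0545,0.0],[0,0,-5],1]
    - [[-0.013,-0.0545,0.02],[0,0,-8.8],1]
    - [[-0.013,-0.0545,0.04],[0,0,-8.8],1]
    - [[-0.013,-0.0545,0.055],[0,0,-8.8],1]
    - [[-0.013,-0.0545,0.06],[0,0,-8.8],1]
    - [[-0.013,-0.0545,0.06],[0,0,-8.8],1]
    - [[-0.013,-0.0545,0.06],[0,0,-8.8],1]
    - [[-0.013,-0.0545,0.06],[0,0,-8.8],1]
  force: 20

```text
clock: 2.02
position: [0.5711, -0.0129, 0.1464]
tcp_rot: [0.0, 0.651, 0.759, 0.0]
ft_force: [0.4, -0.5, -0.1]
finger_gap: 0.472
```

Run:
```python
from h import *
s=read_state();print({k:np.round(v,4).tolist() for k,v in s.items()})
im,d=get_image('wrist');save('w1',im)
im,d=get_image('side');save('s1',im,(200,120,380,260),4)
```

```text
{'clock': 2.0167, 'joints': [-0.0007, 0.3856, -0.0381, 1.8076, 0.0177, 0.9476, 0.1073], 'joint_velocities': [0.001, -0.0034, 0.0003, 0.0013, 0.0002, -0.0033, 0.0], 'joint_efforts': [0.0441, -77.109, 0.1225, -38.1746, -0.0405, 0.0236, -0.0015], 'position': [0.5711, -0.0129, 0.1464], 'tcp_rot': [0.0005, 0.6507, 0.7593, 0.0004], 'ft_force': [0.4224, -0.5287, -0.1335], 'moment': [0.0229, 0.0213, 0.0714], 'finger_gap': 0.4716}
```

View pics/s1.png

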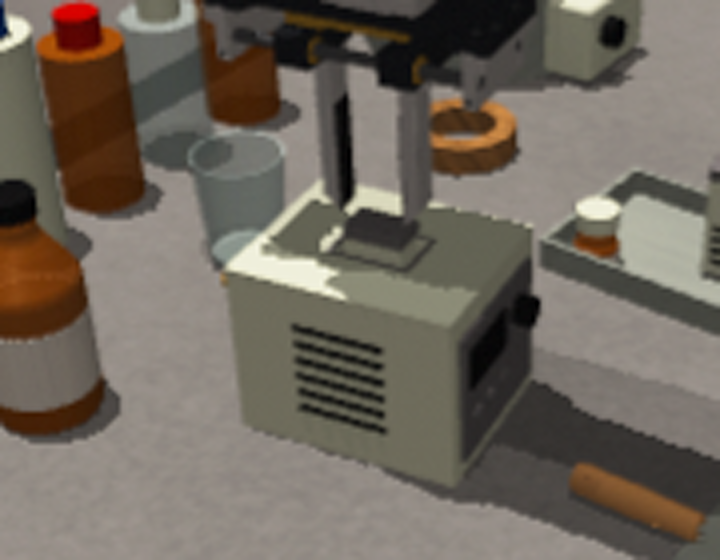

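arm_command:
  increments:
    - [[0,0,0.003],[0,0,0],1]
    - [[0,0,0.003],[0,0,0],1]
    - [[0,0,0.003],[0,0,0],1]
    - [[0,0,0.003],[0,0,0],1]
    - [[0,0,0.003],[0,0,0],1]
    - [[0,0,0.003],[0,0,0],1]
    - [[0,0,0.003],[0,0,0],1]

```text
clock: 2.7
position: [0.5705, -0.013, 0.1425]
tcp_rot: [-0.0, 0.651, 0.759, -0.0]
ft_force: [-0.7, -0.2, -0.1]
finger_gap: 0.006
```

arm_command:
  increments:
    - [[0,0,0.002],[0,0,0],1]
    - [[0,0,0.004],[0,0,0],1]
    - [[0,0,0.005],[0,0,0],1]
    - [[0,0,0.006],[0,0,0],1]
    - [[0,0,0.0065],[0,0,0],1]
    - [[0,0,0.007],[0,0,0],1]

```text
clock: 3.2
position: [0.5706, -0.013, 0.1355]
tcp_rot: [0.0, 0.651, 0.759, 0.0]
ft_force: [-1.1, -0.7, 5.3]
finger_gap: 0.003
```

arm_command:
  increments:
    - [[0,0,0.0003],[0,0,0],1]
    - [[0,0,0.0003],[0,0,0],1]

```text
clock: 3.37
position: [0.5705, -0.013, 0.1352]
tcp_rot: [0.0, 0.651, 0.759, -0.0]
ft_force: [-1.2, 0.5, 5.1]
finger_gap: 0.003
```

```bash
python3 -c "
from h import *
s=read_state();print(s['position'],s['ft_force'])"
```

```text
[ 0.57051579 -0.01300957  0.13516917] [-1.24169674  0.47043423  5.1492159 ]
```

arm_command:
  increments:
    - [[0,0,0.0003],[0,0,0],1]
    - [[0,0,0.0003],[0,0,0],1]

```text
clock: 3.53
position: [0.5705, -0.013, 0.1348]
tcp_rot: [-0.0, 0.651, 0.759, -0.0]
ft_force: [-0.9, -1.0, 3.7]
finger_gap: 0.003
```

arm_command:
  increments:
    - [[0,0,0.0003],[0,0,0],1]
    - [[0,0,0.0003],[0,0,0],1]

```text
clock: 3.7
position: [0.5705, -0.013, 0.1345]
tcp_rot: [-0.0, 0.651, 0.759, -0.0]
ft_force: [-0.7, 0.2, 4.2]
finger_gap: 0.001
```

arm_command:
  increments:
    - [[0,0,0.0004],[0,0,0],1]
    - [[0,0,0.0004],[0,0,0],1]

```text
clock: 3.87
position: [0.5705, -0.013, 0.1341]
tcp_rot: [-0.0, 0.651, 0.759, -0.0]
ft_force: [-0.6, 0.3, 4.9]
finger_gap: 0.004
```

arm_command:
  increments:
    - [[0,0,0.0004],[0,0,0],1]
    - [[0,0,0.0004],[0,0,0],1]

```text
clock: 4.03
position: [0.5705, -0.013, 0.1337]
tcp_rot: [-0.0, 0.651, 0.759, -0.0]
ft_force: [-0.6, -0.6, 4.7]
finger_gap: 0.005
```

arm_command:
  increments:
    - [[0,0,0.0004],[0,0,0],1]
    - [[0,0,0.0004],[0,0,0],1]

```text
clock: 4.2
position: [0.5704, -0.013, 0.1333]
tcp_rot: [-0.0, 0.651, 0.759, -0.0]
ft_force: [-1.1, 0.4, 4.9]
finger_gap: 0.005
```

arm_command:
  increments:
    - [[0,0,0.0004],[0,0,0],1]
    - [[0,0,0.0004],[0,0,0],1]

```text
clock: 4.37
position: [0.5704, -0.013, 0.1329]
tcp_rot: [-0.0, 0.651, 0.759, -0.0]
ft_force: [-0.6, 0.7, 4.3]
finger_gap: 0.008
```

arm_command:
  increments:
    - [[0,0,0.0004],[0,0,0],1]
    - [[0,0,0.0004],[0,0,0],1]

```text
clock: 4.53
position: [0.5705, -0.013, 0.1325]
tcp_rot: [-0.0, 0.651, 0.759, -0.0]
ft_force: [-1.2, 0.2, 4.2]
finger_gap: 0.005
```

arm_command:
  increments:
    - [[0,0,0.0004],[0,0,0],1]
    - [[0,0,0.0004],[0,0,0],1]

```text
clock: 4.7
position: [0.5704, -0.013, 0.1321]
tcp_rot: [-0.0, 0.651, 0.759, -0.0]
ft_force: [-0.9, -0.5, 3.7]
finger_gap: 0.005
```

arm_command:
  increments:
    - [[0,0,0.0004],[0,0,0],1]
    - [[0,0,0.0004],[0,0,0],1]

```text
clock: 4.87
position: [0.5705, -0.013, 0.1317]
tcp_rot: [-0.0, 0.651, 0.759, -0.0]
ft_force: [-0.3, -0.7, 4.5]
finger_gap: 0.006
```

arm_command:
  increments:
    - [[0,0,0.0004],[0,0,0],1]
    - [[0,0,0.0004],[0,0,0],1]

```text
clock: 5.03
position: [0.5705, -0.013, 0.1313]
tcp_rot: [-0.0, 0.651, 0.759, -0.0]
ft_force: [0.4, 0.0, 5.6]
finger_gap: 0.004
```

arm_command:
  increments:
    - [[0,0,0.0004],[0,0,0],1]
    - [[0,0,0.0004],[0,0,0],1]

```text
clock: 5.2
position: [0.5706, -0.013, 0.131]
tcp_rot: [0.0, 0.651, 0.759, 0.0]
ft_force: [-0.9, 0.4, 7.0]
finger_gap: 0.004
```

arm_command:
  increments:
    - [[0,0,0.00015],[0,0,0],1]
    - [[0,0,0.00015],[0,0,0],1]

```text
clock: 5.37
position: [0.5706, -0.013, 0.131]
tcp_rot: [0.0, 0.651, 0.759, 0.0]
ft_force: [-1.2, 0.2, 7.8]
finger_gap: 0.004
```

arm_command:
  increments:
    - [[0,0,0.0002],[0,0,0],1]
    - [[0,0,0.0002],[0,0,0],1]

```text
clock: 5.53
position: [0.5707, -0.013, 0.1309]
tcp_rot: [0.0, 0.651, 0.759, 0.0]
ft_force: [-2.1, -1.1, 9.1]
finger_gap: 0.004
```

arm_command:
  increments:
    - [[0,0,-0.003],[0,0,0],1]
    - [[0,0,-0.015],[0,0,0],1]
    - [[0,0,-0.04],[0,0,0],1]
    - [[0,0,-0.055],[0,0,0],-0.1]
    - [[0,0,-0.055],[0,0,0],-0.1]
    - [[0,0,-0.055],[0,0,0],-0.1]
    - [[0,0,-0.055],[0,0,0],-0.1]
    - [[0,0,-0.055],[0,0,0],-0.1]
    - [[0,0,-0.055],[0,0,0],-0.1]
    - [[0,0,-0.055],[0,0,0],-0.1]

```text
clock: 6.37
position: [0.5702, -0.013, 0.185]
tcp_rot: [-0.0, 0.651, 0.759, -0.0]
ft_force: [1.1, 0.3, -0.1]
finger_gap: 0.463
```

Run:
```python
from h import *
s=read_state();print(s['position'],s['ft_force'],s['finger_gap'])
for c in ['side','wrist']:
    P=camera_params(c);im,d=get_image(c);save(c+'2',im,*(((200,120,380,260),4) if c=='side' else (None,1)))
    p=pts(d,P);x,y,z=np.moveaxis(p,-1,0)
    m=(d>0)&(abs(x-.5705)<.03)&(abs(y+.013)<.025)&(z>.125)&(z<.17)
    print(c,m.sum(),np.percentile(z[m],[50,90]) if m.any() else 0)
    m&=abs(z-.159)<.004
    if m.sum()>10:print(cv2.minAreaRect((p[m][:,:2]*1000).astype(np.float32)))
```

```text
[ 0.57019012 -0.01297254  0.18500459] [ 1.06941725  0.34182763 -0.06297984] 0.4627294961152802
side 300 [0.14755436 0.1576308 ]
((569.8294067382812, -12.470804214477539), (40.130897521972656, 27.18794059753418), 9.134540557861328)
wrist 2127 [0.15973375 0.16073406]
((570.2232055664062, -12.643543243408203), (40.483497619628906, 24.939117431640625), 8.454380989074707)
```

View pics/side2.png

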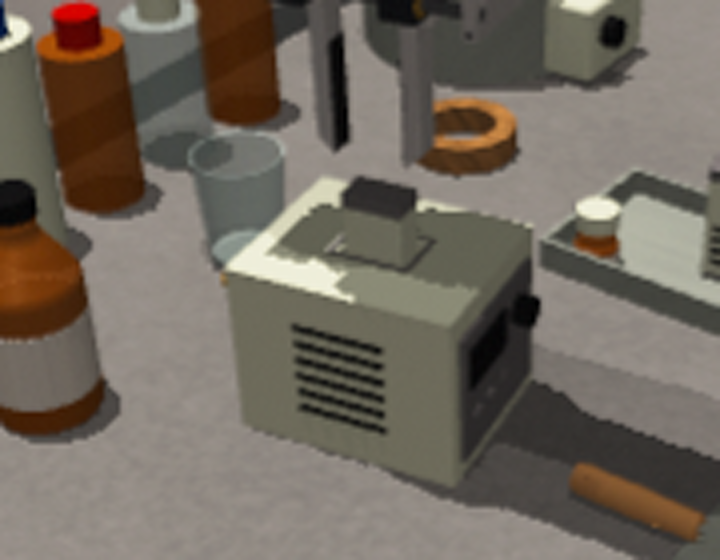

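arm_command:
  increments:
    - [[0,0,0],[0,0,0],-0.4]
    - [[0,0,0.01],[0,0,0],-0.4]
    - [[0,0,0.015],[0,0,0],-0.4]
    - [[0,0,0.02],[0,0,0],-0.4]
    - [[0,0,0.04],[0,0,0],-0.4]
    - [[0,0,0.055],[0,0,0],-0.4]
    - [[0,0,0.0595],[0,0,0],-0.4]
    - [[0,0,0.0595],[0,0,0],-0.4]

```text
clock: 7.13
position: [0.5697, -0.013, 0.1247]
tcp_rot: [-0.001, 0.651, 0.759, -0.001]
ft_force: [0.3, -0.2, 1.4]
finger_gap: 0.701
```

arm_command:
  increments:
    - [[0,0,0],[0,0,0],1]
    - [[0,0,0],[0,0,0],1]
    - [[0,0,0],[0,0,0],1]
    - [[0,0,0],[0,0,0],1]
    - [[0,0,0],[0,0,0],1]
    - [[0,0,0],[0,0,0],1]
    - [[0,0,0],[0,0,0],1]
  force: 15

```text
clock: 7.72
position: [0.5708, -0.013, 0.1264]
tcp_rot: [0.0, 0.651, 0.759, 0.0]
ft_force: [0.7, 0.9, 2.8]
finger_gap: 0.424
```

arm_command:
  increments:
    - [[0,0,-0.005],[0,0,0],1]
    - [[0,0,-0.015],[0,0,0],1]
    - [[0,0,-0.03],[0,0,0],1]
    - [[0,0,-0.05],[0,0,0],1]
    - [[0,0,-0.07],[0,0,0],1]
    - [[0,0,-0.085],[0,0,0],1]
    - [[0,0,-0.085],[0,0,0],1]

```text
clock: 8.3
position: [0.5718, -0.013, 0.2149]
tcp_rot: [0.002, 0.651, 0.759, 0.002]
ft_force: [0.4, -0.4, -1.6]
finger_gap: 0.426
```

Run:
```python
from h import *
s=read_state();print(s['position'],s['ft_force'],s['finger_gap'])
im,d=get_image('side');save('s3',im)
from scipy.spatial.transform import Rotation as R
q=s['tcp_rot'];M=R.from_quat(np.r_[q[1:],q[0]]).as_matrix();print(M.round(3))
a=np.radians(12.1);b=np.array([.4722,.2975])+R.from_euler('z',12.1,degrees=True).as_matrix()[:2,:2]@[-.015,.015]
print(b,(np.r_[b,s['position'][2]]-s['position'])@M)
```

```text
[ 0.57178125 -0.01295493  0.2149162 ] [ 0.43916544 -0.36205179 -1.58104626] 0.42556779722659954
[[-0.153  0.988  0.005]
 [ 0.988  0.153  0.   ]
 [-0.001  0.004 -1.   ]]
[0.45438897 0.30902247] [ 0.33614353 -0.06676576 -0.00049981]
```

View pics/s3.png

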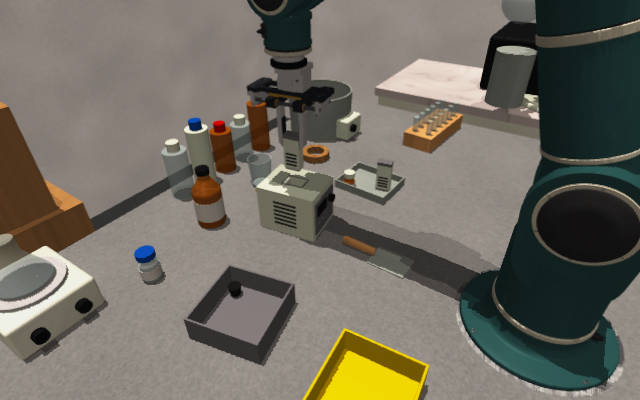

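Run:
```python
import cv2
im=cv2.imread('pics/s3.png')[250:400,170:440];cv2.imwrite('pics/bin.png',cv2.resize(im,None,fx=2.8,fy=2.8))
```

```text
(no output)
```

View pics/bin.png

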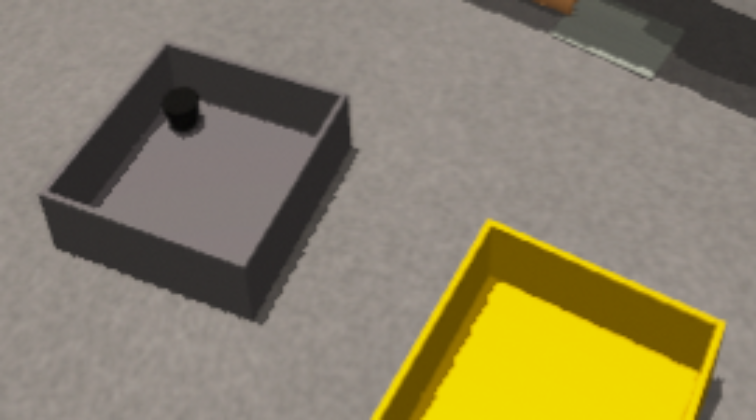

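The grey box (side picture 242,312) has the black stopper in its far corner (235,288), so it is the waste bin. The yellow box (370,375) is a look-alike.

arm_command:
  increments:
    - [[0.036,-0.007,0],[0,0,0],1]
    - [[0.073,-0.014,0],[0,0,0],1]
    - [[0.11,-0.022,0],[0,0,0],1]
    - [[0.147,-0.029,0],[0,0,0],1]
    - [[0.184,-0.037,0],[0,0,0],1]
    - [[0.22,-0.044,0],[0,0,0],1]
    - [[0.257,-0.051,0],[0,0,0],1]
    - [[0.294,-0.058,0],[0,0,0],1]
    - [[0.325,-0.065,0],[0,0,0],1]
    - [[0.336,-0.067,0],[0,0,0],1]

```text
clock: 9.18
position: [0.4499, 0.313, 0.2105]
tcp_rot: [-0.001, 0.649, 0.761, -0.0]
ft_force: [0.2, 0.5, -0.6]
finger_gap: 0.426
```

arm_command:
  increments:
    - [[0,0,0.03],[0,0,0],1]
    - [[0,0,0.065],[0,0,0],1]
    - [[0,0,0.1],[0,0,0],1]
    - [[0,0,0.125],[0,0,0],1]
    - [[0,0,0.138],[0,0,0],1]
    - [[0,0,0.142],[0,0,0],1]
    - [[0,0,0.142],[0,0,0],1]

```text
clock: 9.77
position: [0.4523, 0.3081, 0.068]
tcp_rot: [-0.0, 0.651, 0.759, -0.001]
ft_force: [0.7, 0.5, -1.4]
finger_gap: 0.427
```

Run:
```python
from h import *
s=read_state();print(s['position'],s['ft_force'],s['finger_gap'])
im,d=get_image('side');save('s4',im,(140,170,400,390),3)
```

```text
[0.45233598 0.30805365 0.06802225] [ 0.7231577   0.45106286 -1.40084069] 0.4267851691063748
```

View pics/s4.png

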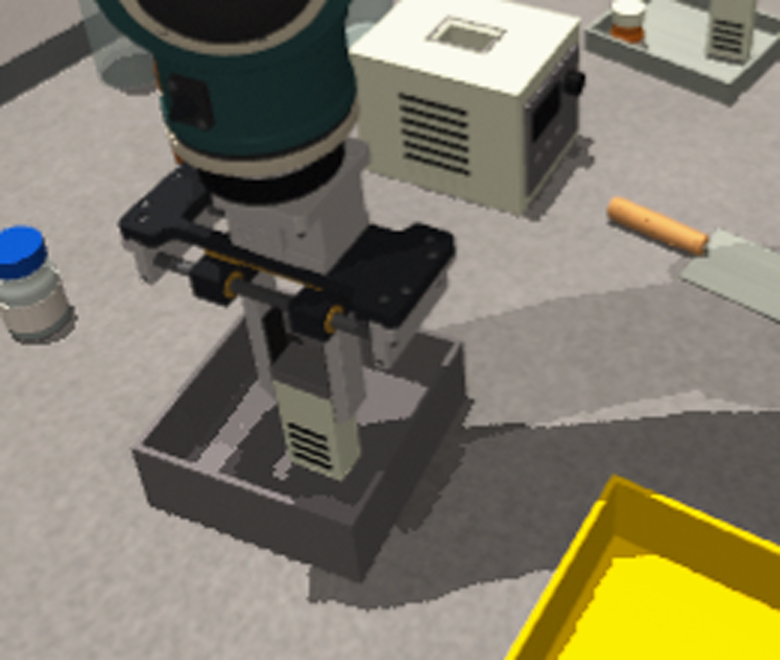

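arm_command:
  increments:
    - [[0,0,0.003],[0,0,0],1]
    - [[0,0,0.005],[0,0,0],1]
    - [[0,0,0.005],[0,0,0],1]

```text
clock: 10.07
position: [0.4531, 0.3088, 0.0645]
tcp_rot: [0.0, 0.651, 0.759, 0.0]
ft_force: [-1.0, -0.5, -1.1]
finger_gap: 0.421
```

Lower a little more and release.

arm_command:
  increments:
    - [[0,0,0.0015],[0,0,0],1]
    - [[0,0,0.0025],[0,0,0],1]
    - [[0,0,0.0025],[0,0,0],1]

```text
clock: 10.32
position: [0.4529, 0.3088, 0.0617]
tcp_rot: [0.0, 0.651, 0.759, 0.0]
ft_force: [0.5, -0.2, -1.2]
finger_gap: 0.426
```

arm_command:
  increments:
    - [[0,0,0.001],[0,0,0],0.1]
    - [[0,0,0.001],[0,0,0],-0.1]
    - [[0,0,0.001],[0,0,0],-0.4]
    - [[0,0,0.001],[0,0,0],-0.4]
    - [[0,0,0.001],[0,0,0],-0.4]
    - [[0,0,0.0],[0,0,0],-0.4]
    - [[0,0,-0.03],[0,0,0],-0.4]
    - [[0,0,-0.07],[0,0,0],-0.4]
    - [[0,0,-0.11],[0,0,0],-0.4]
    - [[0,0,-0.11],[0,0,0],-0.4]

```text
clock: 11.15
position: [0.4553, 0.3108, 0.1788]
tcp_rot: [0.001, 0.651, 0.759, 0.004]
ft_force: [0.5, 0.9, -0.3]
finger_gap: 0.699
```

Run:
```python
from h import *
s=read_state();print(s['position'],s['ft_force'],s['finger_gap'])
P=camera_params('side');im,d=get_image('side');save('s5',im,(140,170,400,390),3)
p=pts(d,P);x,y,z=np.moveaxis(p,-1,0)
m=(d>0)&(abs(x-.453)<.05)&(abs(y-.309)<.05)&(z>.08)&(z<.11);print(m.sum(),np.median(z[m]),p[m].mean(0))
from scipy.spatial.transform import Rotation as R
q=s['tcp_rot'];M=R.from_quat(np.r_[q[1:],q[0]]).as_matrix()
t=np.array([.448,-.263,s['position'][2]]);print((t-s['position'])@M)
```

```text
[0.45530575 0.31076448 0.17876428] [ 0.4840533   0.86808951 -0.32806549] 0.6994333492917961
349 0.09217589924247283 [0.44981644 0.31083893 0.09060161]
[-0.56588521 -0.09499344 -0.00303778]
```

View pics/s5.png

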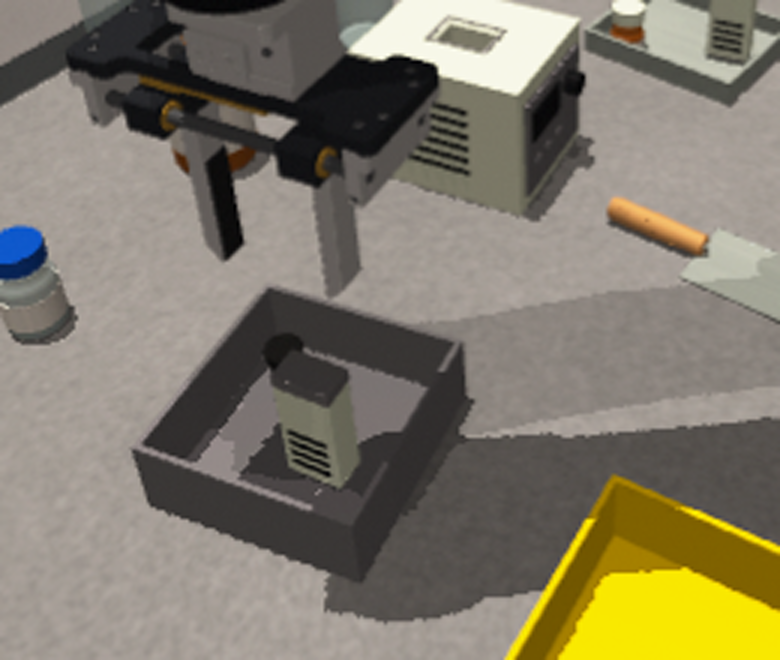

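arm_command:
  increments:
    - [[-0.03,-0.005,0],[0,0,0],-0.4]
    - [[-0.07,-0.012,0],[0,0,0],-0.4]
    - [[-0.11,-0.018,0],[0,0,0],-0.4]
    - [[-0.15,-0.025,0],[0,0,0],-0.4]
    - [[-0.19,-0.032,0],[0,0,0],-0.4]
    - [[-0.23,-0.039,0],[0,0,0],-0.4]
    - [[-0.27,-0.045,0],[0,0,0],-0.4]
    - [[-0.31,-0.052,0],[0,0,0],-0.4]
    - [[-0.35,-0.058,0],[0,0,0],-0.4]
    - [[-0.39,-0.065,0],[0,0,0],-0.4]

```text
clock: 12.03
position: [0.4475, -0.0885, 0.1712]
tcp_rot: [-0.0, 0.651, 0.759, -0.0]
ft_force: [1.8, -0.2, 0.3]
finger_gap: 0.699
```

arm_command:
  increments:
    - [[-0.04,-0.007,0],[0,0,-1],-0.4]
    - [[-0.08,-0.014,0],[0,0,-2],-0.4]
    - [[-0.12,-0.021,0],[0,0,-3],-0.4]
    - [[-0.155,-0.027,0],[0,0,-3.3],-0.4]
    - [[-0.174,-0.03,0],[0,0,-3.3],-0.4]
    - [[-0.174,-0.03,0],[0,0,-3.3],-0.4]
    - [[-0.174,-0.03,0],[0,0,-3.3],-0.4]

```text
clock: 12.62
position: [0.4446, -0.2638, 0.1707]
tcp_rot: [-0.001, 0.629, 0.777, -0.0]
ft_force: [-0.2, 0.3, -0.5]
finger_gap: 0.696
```

Run:
```python
from h import *
s=read_state();print(s['position'],s['ft_force'],s['finger_gap'],s['tcp_rot'])
from scipy.spatial.transform import Rotation as R
q=s['tcp_rot'];M=R.from_quat(np.r_[q[1:],q[0]]).as_matrix();print(np.degrees(np.arctan2(M[1,1],M[0,1])))
P=camera_params('wrist');im,d=get_image('wrist');save('w6',im)
p=pts(d,P);x,y,z=np.moveaxis(p,-1,0)
m=(d>0)&(abs(x-.448)<.05)&(abs(y+.263)<.05)&(abs(z-.094)<.004);print(m.sum(),np.median(z[m]))
if m.sum()>10:
    r=cv2.minAreaRect((p[m][:,:2]*1000).astype(np.float32));print(r)
    print((np.r_[np.array(r[0])/1000,s['position'][2]]-s['position'])@M)
```

```text
[ 0.44455459 -0.26378728  0.17069293] [-0.23974569  0.25773074 -0.46822119] 0.6957243888761535 [-6.93776693e-04  6.29405433e-01  7.77076685e-01 -3.79786599e-04]
11.987455962437473
1151 0.0949001073355093
((445.9283142089844, -262.92388916015625), (40.12909698486328, 24.478906631469727), 11.561312675476074)
[ 5.59243004e-04  1.52309108e-03 -1.89353543e-06]
```

View pics/w6.png

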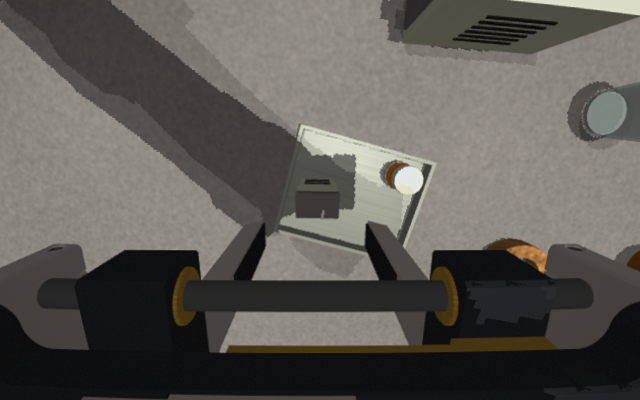

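arm_command:
  increments:
    - [[0.0005,0.0015,0.025],[0,0,0],-0.4]
    - [[0.0005,0.0015,0.055],[0,0,0],-0.4]
    - [[0.0005,0.0015,0.085],[0,0,0],-0.4]
    - [[0.0005,0.0015,0.103],[0,0,0],-0.4]
    - [[0.0005,0.0015,0.108],[0,0,0],-0.4]
    - [[0.0005,0.0015,0.108],[0,0,0],-0.4]

```text
clock: 13.17
position: [0.4461, -0.261, 0.0626]
tcp_rot: [-0.001, 0.628, 0.778, -0.0]
ft_force: [-0.9, -0.7, -0.2]
finger_gap: 0.702
```

arm_command:
  increments:
    - [[0,0,0],[0,0,0],1]
    - [[0,0,0],[0,0,0],1]
    - [[0,0,0],[0,0,0],1]
    - [[0,0,0],[0,0,0],1]
    - [[0,0,0],[0,0,0],1]
    - [[0,0,0],[0,0,0],1]
    - [[0,0,0],[0,0,0],1]
  force: 15

```text
clock: 13.75
position: [0.4469, -0.2626, 0.0643]
tcp_rot: [0.001, 0.629, 0.778, 0.0]
ft_force: [-1.7, 0.3, 8.0]
finger_gap: 0.424
```

Run:
```python
from h import *
s=read_state();print(s['position'],s['ft_force'],s['finger_gap'])
```

```text
[ 0.44694427 -0.26264023  0.06425814] [-1.70524998  0.34749062  7.99408986] 0.4237245662553574
```

arm_command:
  increments:
    - [[0,0,-0.005],[0,0,0],1]
    - [[0,0,-0.02],[0,0,0],1]
    - [[0,0,-0.05],[0,0,0],1]
    - [[0,0,-0.085],[0,0,0],1]
    - [[0,0,-0.12],[0,0,0],1]
    - [[0,0,-0.15],[0,0,0],1]
    - [[0,0,-0.15],[0,0,0],1]
    - [[0,0,-0.15],[0,0,0],1]

```text
clock: 14.42
position: [0.4472, -0.2626, 0.2151]
tcp_rot: [0.001, 0.629, 0.778, 0.0]
ft_force: [0.1, 0.3, -2.4]
finger_gap: 0.425
```

Run:
```python
from h import *
s=read_state();print(s['position'],s['ft_force'],s['finger_gap'])
from scipy.spatial.transform import Rotation as R
q=s['tcp_rot'];M=R.from_quat(np.r_[q[1:],q[0]]).as_matrix();print(M.round(4))
im,d=get_image('wrist');P=camera_params('wrist');save('w7',im);p=pts(d,P)
x,y,z=np.moveaxis(p,-1,0)
m=(d>0)&(abs(x-.446)<.04)&(abs(y+.263)<.04)&(z>.2)&(z<.25);zt=np.median(z[m]);print(m.sum(),zt)
m&=abs(z-zt)<.004
print(cv2.minAreaRect((p[m][:,:2]*1000).astype(np.float32)))
im,d=get_image('side');save('s7',im,(250,60,450,220),4)
t=np.array([.5705,-.013,s['position'][2]]);print((t-s['position'])@M)
```

```text
[ 0.44719265 -0.26256864  0.21514341] [ 0.08207548  0.31957808 -2.37975023] 0.42487407454000103
[[-0.2096  0.9778  0.0027]
 [ 0.9778  0.2096 -0.0012]
 [-0.0017  0.0024 -1.    ]]
5037 0.2438861982074039
((446.1800537109375, -262.7021789550781), (63.64719772338867, 25.18163299560547), 10.677973747253418)
[2.18178761e-01 1.72879255e-01 4.45205075e-05]
```

View pics/s7.png

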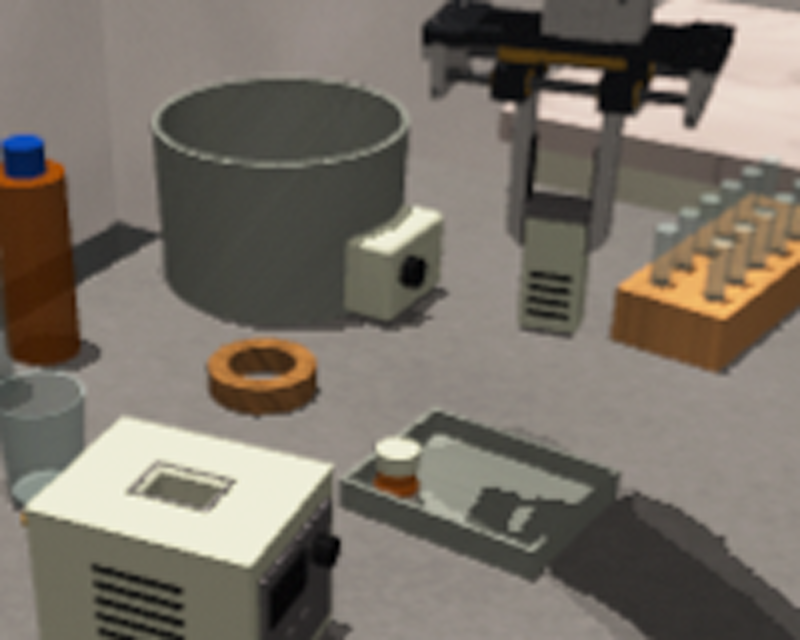

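View pics/w7.png

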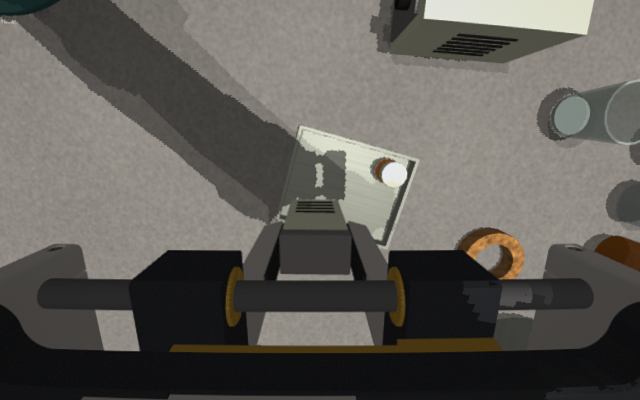

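arm_command:
  increments:
    - [[0.024,0.019,0],[0,0,1],1]
    - [[0.05,0.04,0],[0,0,2],1]
    - [[0.08,0.063,0],[0,0,3],1]
    - [[0.11,0.087,0],[0,0,3.3],1]
    - [[0.14,0.111,0],[0,0,3.3],1]
    - [[0.17,0.135,0],[0,0,3.3],1]
    - [[0.197,0.156,0],[0,0,3.3],1]
    - [[0.213,0.169,0],[0,0,3.3],1]
    - [[0.218,0.173,0],[0,0,3.3],1]
    - [[0.218,0.173,0],[0,0,3.3],1]

```text
clock: 15.35
position: [0.5698, -0.0113, 0.212]
tcp_rot: [-0.001, 0.65, 0.76, -0.001]
ft_force: [-1.0, -0.3, -0.7]
finger_gap: 0.424
```

arm_command:
  increments:
    - [[0,0,0.01],[0,0,0],1]
    - [[0,0,0.018],[0,0,0],1]
    - [[0,0,0.018],[0,0,0],1]
    - [[0,0,0.018],[0,0,0],1]

```text
clock: 15.68
position: [0.5694, -0.014, 0.1947]
tcp_rot: [-0.001, 0.651, 0.759, -0.001]
ft_force: [1.4, -0.5, -0.1]
finger_gap: 0.423
```

Run:
```python
from h import *
s=read_state();print(s['position'],s['ft_force'],s['finger_gap'])
from scipy.spatial.transform import Rotation as R
q=s['tcp_rot'];M=R.from_quat(np.r_[q[1:],q[0]]).as_matrix();print(M.round(4),np.degrees(np.arctan2(M[1,1],M[0,1])))
im,d=get_image('wrist');P=camera_params('wrist');save('w8',im);p=pts(d,P)
x,y,z=np.moveaxis(p,-1,0)
un=(d>0)&(abs(x-.57)<.1)&(abs(y+.013)<.09)&(abs(z-.1205)<.003)
print('unit',cv2.minAreaRect((p[un][:,:2]*1000).astype(np.float32)))
zt=s['position'][2]+.0295
m=(d>0)&(abs(x-.57)<.019)&(abs(y+.013)<.03)&(abs(z-zt)<.004);print(m.sum(),np.median(z[m]))
print('top',cv2.minAreaRect((p[m][:,:2]*1000).astype(np.float32)))
im,d=get_image('side');save('s8',im,(220,80,380,220),4)
t=np.array([.5704,-.0128,s['position'][2]]);print((t-s['position'])@M)
```

```text
[ 0.56935088 -0.0140134   0.19474656] [ 1.37773885 -0.4610672  -0.11380168] 0.4231089568266089
[[-1.515e-01  9.885e-01 -1.600e-03]
 [ 9.885e-01  1.515e-01 -3.000e-04]
 [-1.000e-04 -1.700e-03 -1.000e+00]] 8.712035069825086
unit ((571.0497436523438, -11.909400939941406), (150.23194885253906, 116.97301483154297), 8.755596160888672)
2920 0.22601387710119875
top ((569.7882080078125, -14.073127746582031), (39.67876052856445, 25.82810401916504), 5.402158260345459)
[ 1.04049128e-03  1.22081012e-03 -2.09163579e-06]
```

View pics/s8.png

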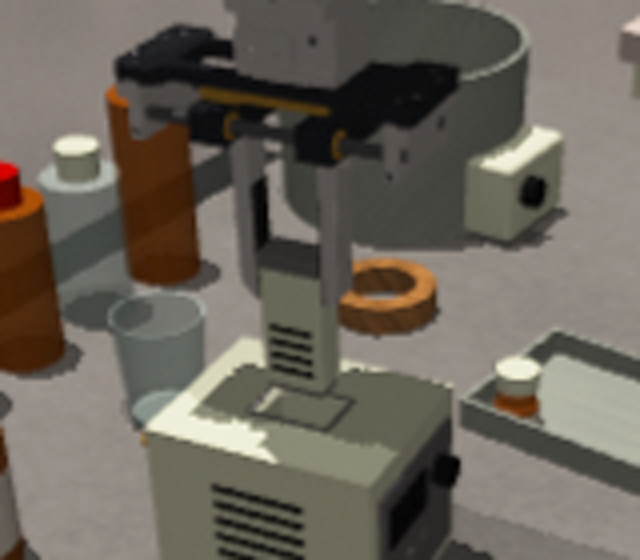

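View pics/w8.png

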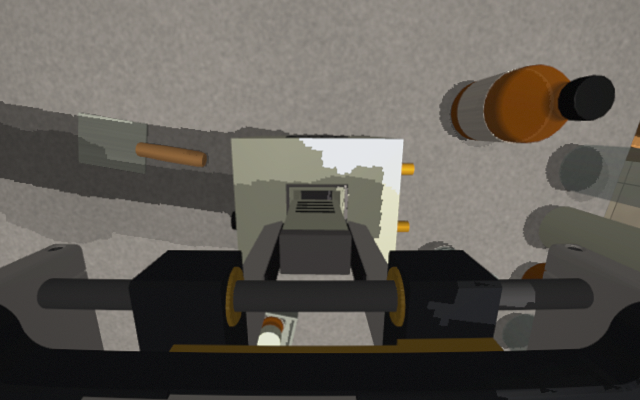

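arm_command:
  increments:
    - [[0.001,0.0012,0],[0,0,0],1]
    - [[0.001,0.0012,0.004],[0,0,0],1]
    - [[0.001,0.0012,0.008],[0,0,0],1]
    - [[0.001,0.0012,0.008],[0,0,0],1]
    - [[0.001,0.0012,0.008],[0,0,0],1]

```text
clock: 16.2
position: [0.5709, -0.0117, 0.1873]
tcp_rot: [-0.0, 0.651, 0.759, -0.0]
ft_force: [0.2, -0.2, -1.1]
finger_gap: 0.429
```

Run:
```python
from h import *
s=read_state();print(s['position'],s['ft_force'],s['finger_gap'])
from scipy.spatial.transform import Rotation as R
q=s['tcp_rot'];M=R.from_quat(np.r_[q[1:],q[0]]).as_matrix();print(np.degrees(np.arctan2(M[1,1],M[0,1])))
t=np.array([.5704,-.0128,s['position'][2]]);print((t-s['position'])@M)
```

```text
[ 0.5709409  -0.01169858  0.18726198] [ 0.20088065 -0.17227981 -1.1435057 ] 0.4288624415327328
8.802941773367587
[-1.00566478e-03 -7.03086996e-04  4.15401842e-07]
```

arm_command:
  increments:
    - [[-0.0008,-0.0006,0.001],[0,0,0],1]
    - [[-0.0008,-0.0006,0.003],[0,0,0],1]
    - [[-0.0008,-0.0006,0.005],[0,0,0],1]
    - [[-0.0008,-0.0006,0.007],[0,0,0],1]
    - [[-0.0008,-0.0006,0.009],[0,0,0],1]
    - [[-0.0008,-0.0006,0.011],[0,0,0],1]
    - [[-0.0008,-0.0006,0.011],[0,0,0],1]

```text
clock: 16.78
position: [0.5704, -0.0126, 0.1761]
tcp_rot: [-0.0, 0.651, 0.759, -0.0]
ft_force: [0.4, -0.3, -1.7]
finger_gap: 0.425
```

arm_command:
  increments:
    - [[0,0,0.002],[0,0,0],1]
    - [[0,0,0.004],[0,0,0],1]
    - [[0,0,0.006],[0,0,0],1]
    - [[0,0,0.008],[0,0,0],1]
    - [[0,0,0.01],[0,0,0],1]
    - [[0,0,0.01],[0,0,0],1]

```text
clock: 17.28
position: [0.5704, -0.0126, 0.1661]
tcp_rot: [-0.0, 0.651, 0.759, -0.0]
ft_force: [-0.5, -0.6, -1.6]
finger_gap: 0.427
```

arm_command:
  increments:
    - [[0,0,0.004],[0,0,0],1]
    - [[0,0,0.008],[0,0,0],1]
    - [[0,0,0.012],[0,0,0],1]
    - [[0,0,0.016],[0,0,0],1]
    - [[0,0,0.02],[0,0,0],1]
    - [[0,0,0.024],[0,0,0],1]
    - [[0,0,0.028],[0,0,0],1]
    - [[0,0,0.031],[0,0,0],1]
    - [[0,0,0.032],[0,0,0],1]
    - [[0,0,0.032],[0,0,0],1]

```text
clock: 18.12
position: [0.5705, -0.0126, 0.1343]
tcp_rot: [-0.0, 0.651, 0.759, -0.0]
ft_force: [0.5, -0.0, -0.6]
finger_gap: 0.424
```

arm_command:
  increments:
    - [[0,0,0.002],[0,0,0],1]
    - [[0,0,0.003],[0,0,0],1]
    - [[0,0,0.003],[0,0,0],1]

```text
clock: 18.37
position: [0.5706, -0.0126, 0.1314]
tcp_rot: [-0.0, 0.651, 0.759, -0.0]
ft_force: [-1.1, -0.1, -1.0]
finger_gap: 0.425
```

arm_command:
  increments:
    - [[0,0,0.001],[0,0,0],1]
    - [[0,0,0.002],[0,0,0],1]
    - [[0,0,0.002],[0,0,0],1]

```text
clock: 18.62
position: [0.5706, -0.0126, 0.1295]
tcp_rot: [-0.0, 0.651, 0.759, -0.0]
ft_force: [-0.5, 0.2, -0.8]
finger_gap: 0.43
```

arm_command:
  increments:
    - [[0,0,0],[0,0,0],0.1]
    - [[0,0,0],[0,0,0],-0.1]
    - [[0,0,0],[0,0,0],-0.3]
    - [[0,0,0],[0,0,0],-0.4]
    - [[0,0,0],[0,0,0],-0.4]
    - [[0,0,-0.025],[0,0,0],-0.4]
    - [[0,0,-0.05],[0,0,0],-0.4]
    - [[0,0,-0.05],[0,0,0],1]
    - [[0,0,-0.05],[0,0,0],1]
    - [[0,0,-0.05],[0,0,0],1]

```text
clock: 19.45
position: [0.5704, -0.0126, 0.1791]
tcp_rot: [-0.0, 0.651, 0.759, -0.0]
ft_force: [0.0, -0.9, 0.3]
finger_gap: 0.523
```

Run:
```python
from h import *
s=read_state();print(s['position'],s['ft_force'],s['finger_gap'])
im,d=get_image('wrist');P=camera_params('wrist');save('w9',im);p=pts(d,P)
x,y,z=np.moveaxis(p,-1,0)
m=(d>0)&(abs(x-.57)<.03)&(abs(y+.013)<.03)&(abs(z-.159)<.008);print(m.sum(),np.median(z[m]))
m&=abs(z-np.median(z[m]))<.004
print('top',cv2.minAreaRect((p[m][:,:2]*1000).astype(np.float32)))
im,d=get_image('side');save('s9',im,(220,80,380,220),4)
```

```text
[ 0.57041225 -0.01259025  0.17914897] [ 0.01008139 -0.93009637  0.32352699] 0.5228848958214656
1886 0.1595448205604717
top ((569.82177734375, -13.177637100219727), (40.1241455078125, 25.04365348815918), 7.8955159187316895)
```

View pics/s9.png

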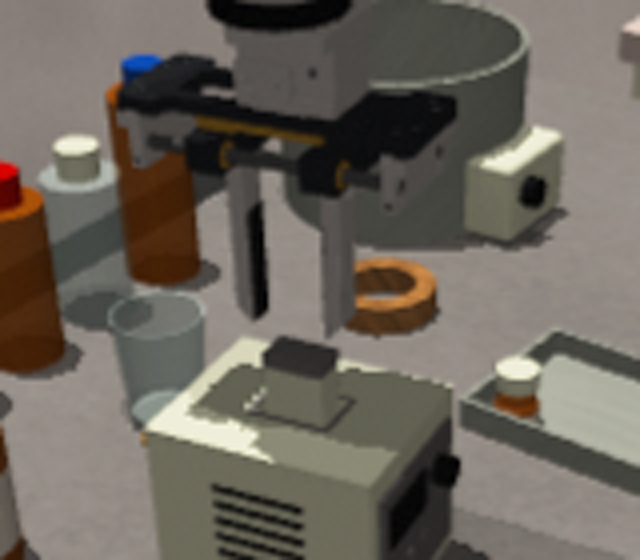

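arm_command:
  increments:
    - [[0,0,0],[0,0,0],1]
    - [[0,0,0],[0,0,0],1]
    - [[0,0,0],[0,0,0],1]
    - [[0,0,0],[0,0,0],1]
    - [[0,0,0.005],[0,0,0],1]
    - [[0,0,0.01],[0,0,0],1]
    - [[0,0,0.014],[0,0,0],1]
    - [[0,0,0.016],[0,0,0],1]
    - [[0,0,0.016],[0,0,0],1]

```text
clock: 20.3
position: [0.5703, -0.0126, 0.1628]
tcp_rot: [-0.0, 0.651, 0.759, -0.0]
ft_force: [-0.3, -0.5, -0.5]
finger_gap: 0.006
```

arm_command:
  increments:
    - [[0,0,0.002],[0,0,0],1]
    - [[0,0,0.004],[0,0,0],1]
    - [[0,0,0.006],[0,0,0],1]
    - [[0,0,0.008],[0,0,0],1]
    - [[0,0,0.01],[0,0,0],1]
    - [[0,0,0.01],[0,0,0],1]

```text
clock: 20.8
position: [0.5706, -0.0126, 0.1533]
tcp_rot: [-0.0, 0.651, 0.759, -0.0]
ft_force: [1.1, 1.1, 2.9]
finger_gap: 0.003
```

Down 17 mm more to about 0.1363.

arm_command:
  increments:
    - [[0,0,0.002],[0,0,0],1]
    - [[0,0,0.004],[0,0,0],1]
    - [[0,0,0.006],[0,0,0],1]
    - [[0,0,0.008],[0,0,0],1]
    - [[0,0,0.01],[0,0,0],1]
    - [[0,0,0.012],[0,0,0],1]
    - [[0,0,0.014],[0,0,0],1]
    - [[0,0,0.0155],[0,0,0],1]
    - [[0,0,0.017],[0,0,0],1]
    - [[0,0,0.017],[0,0,0],1]

```text
clock: 21.63
position: [0.5706, -0.0126, 0.1363]
tcp_rot: [-0.0, 0.651, 0.759, -0.0]
ft_force: [0.0, -1.0, 4.2]
finger_gap: 0.008
```

arm_command:
  increments:
    - [[0,0,0.001],[0,0,0],1]
    - [[0,0,0.002],[0,0,0],1]
    - [[0,0,0.003],[0,0,0],1]
    - [[0,0,0.0035],[0,0,0],1]
    - [[0,0,0.0035],[0,0,0],1]

```text
clock: 22.05
position: [0.5706, -0.0126, 0.133]
tcp_rot: [-0.0, 0.651, 0.759, -0.0]
ft_force: [0.4, 0.2, 4.7]
finger_gap: 0.002
```

arm_command:
  increments:
    - [[0,0,0.0005],[0,0,0],1]
    - [[0,0,0.001],[0,0,0],1]
    - [[0,0,0.001],[0,0,0],1]

```text
clock: 22.3
position: [0.5707, -0.0126, 0.132]
tcp_rot: [-0.0, 0.651, 0.759, -0.0]
ft_force: [1.0, 0.9, 3.9]
finger_gap: 0.009
```

arm_command:
  increments:
    - [[0,0,0.0003],[0,0,0],1]
    - [[0,0,0.0003],[0,0,0],1]

```text
clock: 22.47
position: [0.5707, -0.0126, 0.1317]
tcp_rot: [-0.0, 0.651, 0.759, -0.0]
ft_force: [0.8, 0.6, 5.6]
finger_gap: 0.001
```

arm_command:
  increments:
    - [[0,0,0.0003],[0,0,0],1]
    - [[0,0,0.0003],[0,0,0],1]

```text
clock: 22.63
position: [0.5706, -0.0126, 0.1314]
tcp_rot: [-0.0, 0.651, 0.759, -0.0]
ft_force: [0.4, -0.2, 4.0]
finger_gap: 0.003
```

arm_command:
  increments:
    - [[0,0,0.0003],[0,0,0],1]
    - [[0,0,0.0003],[0,0,0],1]

```text
clock: 22.8
position: [0.5707, -0.0126, 0.1312]
tcp_rot: [0.0, 0.651, 0.759, -0.0]
ft_force: [1.1, 0.8, 5.9]
finger_gap: 0.004
```

arm_command:
  increments:
    - [[0,0,0.0002],[0,0,0],1]
    - [[0,0,0.0002],[0,0,0],1]

```text
clock: 22.97
position: [0.5707, -0.0126, 0.1311]
tcp_rot: [0.0, 0.651, 0.759, 0.0]
ft_force: [0.6, -0.2, 6.8]
finger_gap: 0.004
```

arm_command:
  increments:
    - [[0,0,0.0002],[0,0,0],1]
    - [[0,0,0.0002],[0,0,0],1]

```text
clock: 23.13
position: [0.5707, -0.0126, 0.131]
tcp_rot: [0.0, 0.651, 0.759, 0.0]
ft_force: [0.5, 0.8, 7.6]
finger_gap: 0.008
```

arm_command:
  increments:
    - [[0,0,0.0002],[0,0,0],1]
    - [[0,0,0.0002],[0,0,0],1]

```text
clock: 23.3
position: [0.5708, -0.0126, 0.1308]
tcp_rot: [0.0, 0.651, 0.759, 0.0]
ft_force: [-0.7, -0.5, 9.1]
finger_gap: 0.006
```

Same place and force as before (9.1 N), so I'll lift off.

arm_command:
  increments:
    - [[0,0,-0.002],[0,0,0],1]
    - [[0,0,-0.008],[0,0,0],1]
    - [[0,0,-0.03],[0,0,0],1]
    - [[0,0,-0.06],[0,0,0],1]
    - [[0,0,-0.09],[0,0,0],1]
    - [[0,0,-0.09],[0,0,0],1]
    - [[0,0,-0.09],[0,0,0],1]
    - [[0,0,-0.09],[0,0,0],1]
    - [[0,0,-0.09],[0,0,0],1]
    - [[0,0,-0.09],[0,0,0],1]

```text
clock: 24.13
position: [0.5701, -0.0126, 0.2195]
tcp_rot: [-0.001, 0.651, 0.759, -0.001]
ft_force: [-0.3, -0.3, -0.4]
finger_gap: 0.007
```

arm_command:
  increments:
    - [[0,0,0],[0,0,0],1]
    - [[0,0,0],[0,0,0],1]
    - [[0,0,0],[0,0,0],1]
    - [[0,0,0],[0,0,0],1]
    - [[0,0,0],[0,0,0],1]
    - [[0,0,0],[0,0,0],1]

```text
clock: 24.63
position: [0.5707, -0.0126, 0.2206]
tcp_rot: [-0.0, 0.651, 0.759, -0.0]
ft_force: [-0.2, -0.7, 0.7]
finger_gap: 0.004
```

Run:
```python
from h import *
s=read_state();print(s['clock'],s['position'],s['ft_force'])
for c in ['wrist','side']:
    im,d=get_image(c);P=camera_params(c);save(c+'10',im);p=pts(d,P)
    x,y,z=np.moveaxis(p,-1,0)
    m=(d>0)&(abs(x-.57)<.03)&(abs(y+.013)<.03)&(z>.127)&(z<.17);print(c,m.sum(),np.percentile(z[m],[50,90]))
    m&=abs(z-.1365)<.004
    print('top',cv2.minAreaRect((p[m][:,:2]*1000).astype(np.float32)))
m=(d>0)&(abs(x-.453)<.05)&(abs(y-.309)<.05)&(z>.08)&(z<.11);print('spent',m.sum(),np.median(z[m]),p[m].mean(0))
```

```text
24.6333 [ 0.5706543 -0.0125928  0.2205636] [-0.17098506 -0.6600692   0.69627422]
wrist 1149 [0.13804527 0.13894003]
top ((569.9385375976562, -13.083600997924805), (40.01233673095703, 24.678382873535156), 8.236722946166992)
side 141 [0.13484759 0.13608858]
top ((570.2757568359375, -12.369068145751953), (41.052589416503906, 27.920063018798828), 8.30402660369873)
spent 350 0.09209157386079285 [0.44993946 0.31102308 0.09057354]
```

View pics/side10.png

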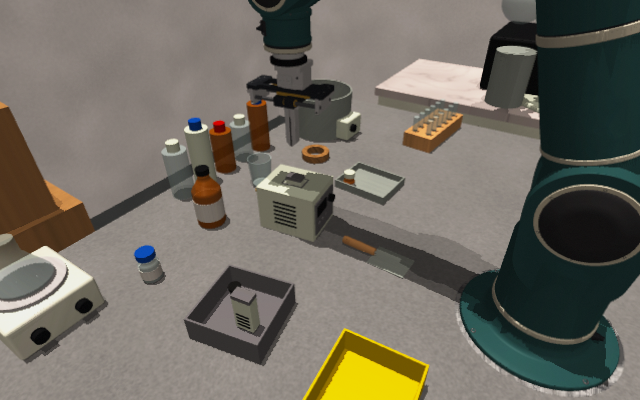

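The fresh cartridge is held in the slot (295,178), with its top at 0.138 m, the same as the spent one at the start. The spent one stands in the grey bin (245,312), the gripper touches nothing, and the glassware is in place.

```bash
python3 -c "
from workcell import job_done;print(job_done())"
```

```text
the job is handed in; nothing more can be done
None
```

The filter cartridge is changed and the job is handed in at about 25 s of the 72 s allowed; the hand-in gives no verdict.

- **Spent cartridge:** I pressed it to the turning point, about 6.5 mm below held, with the highest reading at 9.1 N. It popped up 39 mm and I stood it upright in the grey bin with the black stopper. The yellow box was a look-alike.
- **Fresh cartridge:** it went into the slot without any contact showing in the force readings. I pressed it to the same turning point, again 9.1 N at most, and let go.

**Last checks:**
- The fresh cartridge's top is at 0.138 m in the wrist camera, the same as the spent one when it was held. It is within about 1 mm of the slot centre.
- The side camera reads that top about 3 mm lower. It read about the same amount low at the start, so I put this down to its calibration.
- The spent cartridge stands still in the bin.
- The glassware looks untouched in the side picture; I did not measure it.
- The gripper is about 80 mm clear of the cartridge, with force readings near zero.

No check failed. The force was only read at the end of each short move, so a brief peak in between would not have shown.

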